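# Shut and bolt the rejects box

### The arm

A 6-joint arm with a two-finger parallel gripper is mounted at the origin on the work surface. World frame = base frame: x ahead of the robot, y to its left, z up, the work surface at z = 0. Lengths are in m, angles in rad, forces in N, time in s.
With the tool pointing down it reaches from about 0.35 to 0.775 m from the base axis. Payload 7.3 kg.
Tool frame: the origin (TCP) lies on the front face of the gripper's body, between the roots of the fingers; the fingertips stand ahead of it and the grasp point (between the pads) lies 47 mm ahead of it (finger_overhang is the z of the fingertips in the tool frame, in m); z points along the fingers, y is the line along which they close (so a half turn about z gives the same grasp; the last joint's range is limited). The gripper opens to 92 mm and grips with 3 to 60 N. Pads are 19 mm wide; open, the fingers measure 130 mm over their backs; the gripper's body (75 mm by 190 mm) begins 47 mm behind the grasp point.
Start: joints at [-1.412, 0.342, 1.524, -0, 1.275, -0.146], TCP at [0.158, -0.501, 0.292] pointing down, gripper open.
Joint ranges: [-2.53, 2.53], [-0.77, 2.02], [0.04, 2.7], [-1, 4.14], [0.28, 2.66], [-3.11, 3.11]. Speed limits (rad/s): [2.57, 2.57, 3.14, 3.14, 3.14, 3.14].

### API

Orientations are given as [roll, pitch, yaw] about the fixed x, y, z axes, in that order (R = Rz(yaw) Ry(pitch) Rx(roll)).
In Python, from cell import * gives the robot as it stands. The module is installed in compiled form; this text tells all that it offers.
- The arm moves only by the tool arm_command, never from a script. Its argument "series" is a list of rows, each an object of numbers: "x", "y", "z": the shift along the tool's x, y, z in mm; "rx", "ry", "rz": the turn, a rotation vector about the tool's x, y, z in degrees. A call has 1 to 20 rows; each row is the pose to reach, as a shift and turn from the pose commanded when the call began, along the tool's axes at that moment; what a row does not reach only later rows make up. A row lasts 1/10 s, in which the tool goes at most 50 mm and 8.59 degrees, less where a joint would pass 70% of its speed; a pose out of reach is approached as far as the arm can. A call with a gripper value outside its range is refused whole. "hand" is the finger opening in mm, from 0 to 91.8, set as the call begins (left out, the last holds). The fingers move at their own pace and stop on an object; "squeeze" is the grip in N (left out, the last holds). Time passes only in rows, so rows that repeat a pose let the fingers close. It gives the time, the measured TCP pose, the force, the opening and the grip force at its end, in the units of the state.
- observe(): the state, without advancing time (a new reading comes with each control period).
- read_camera(name): name is "scene" or "side" or "wrist"; returns a dict with "pixels" (384x512x3 uint8, blue, green, red), "K" (3x3 intrinsics, pixels), "rvec" (rotation vector, rad) and "tvec" (3), from world to camera coordinates, as OpenCV has them. Camera axes: x right, y down, z forward; pixel columns grow to the right and rows downward; lengths in m; the calibration is good to about 2 mm. A picture is of the moment at which its call begins. There is no depth.
- hand_in(): hands the job in; it is judged then, once.
Trained networks look in a picture, given as the dict that the camera call returned (one of the last four; its "shot" number tells which), for a name from the list of things; names that differ only in an ending like _2 or _b are one class to them, and where a whole thing is asked for, a point or a joint stands for the part that bears it (a point fixed in the world has none). Each returns a list of dicts, best first, with "confidence" (0 to 1); they miss things now and then, are a little off and sometimes report something else, mostly with a low value. They report only what shows in the picture. A call takes as long as a camera call.
- boxes_of(picture, query): "point" ([x, y, z] in m, in world coordinates, good to about 4 mm: the middle of the surface that is visible of it).
- trace(picture, query): "pixels" (384x512 bool, what is visible of it).
- mark_of(picture, query): "point" ([x, y, z] in m, in world coordinates, good to about 4 mm: a listed point, or the origin of a listed thing).
The state is a dict: "time": time; "qpos": joint angles; "qvel": joint speeds; "joint_efforts": joint torques, N m; "tool_pos": TCP position; "tool_rot": TCP orientation; "contact_force": force on the tool from outside, world axes, zero at the start; "torque": the same for the moment, N m; "opening": finger opening in m; "grip_force": force on a finger pad.
Only numpy, scipy, OpenCV 4.12 (cv2) and the standard library are available. Lean on these libraries where they do the work, as an engineer would, in place of code of your own. Each camera call takes 0.05 s, during which the arm holds its last target. There are 200 camera calls.

### The job

Close the rejects box on the inspection bench: with the fingertips, push its open hinged lid down until it is fully shut, and only then push the slide bolt on the box's front ledge all the way across, through the lid's staple into the keeper. Nothing is to be gripped or picked up, and the parts, gauges and jar around and inside the box stay where they are.

Things in the scene. Friction and masses are not known exactly. Their poses are not given: they have to be found in the camera images.
- rejects_box: Grey steel box screwed to the bench, 160 deep (x) x 220 wide (y) x 70 mm high, left or right of the bench's middle. Origin: centre of its underside; x points to its hinge side, away from the robot (turned up to 0.25 rad), y to its left, z up. Walls and floor 5 mm. On its front (-x) a ledge, 200 mm wide, top at z = 55 mm, from x = -80 to -130 mm, carries the slide bolt.
- box_lid (a joint): Angle of the lid (rad): 0 shut, grows as it opens up and back, to 1.7; starts at 1.0 to 1.4. Stiff hinge: stays where left, 2 to 5 N at the free edge moves it. Plain flat aluminium plate, 8 mm thick, 224 mm wide, reaching 166 mm from the hinge axis, no handle. Shut, its top is at z = 78 mm. A small wire staple (does not collide) stands 32 mm out of the free edge at y = +21 mm.
- box_hinge (a point): Middle of the lid's hinge axis, which runs along the box's y, at x = +80 mm, z = 70 mm of the box. It lies in the plane of the lid's underside; the outer face is 8 mm from that plane.
- bolt_keeper (a point): Centre of the keeper, the steel bridge that receives the bolt (y = +45 mm, x = -105 mm of the box). The bolt's guide is a like bridge at y = -3 mm. Each is 10 mm long in y, 29 mm in x, top at z = 82 mm.
- lid_edge (a point): Middle of the lid's free edge, on its outer face (the top when shut), 166 mm from the hinge axis.
- bolt (a joint): Position of the slide bolt (m): 0 is fully drawn back, grows as it slides towards the box's +y, 0.045 is its end stop, fully across; starts between 0 and 0.010. It slides with about 2 N of friction and stays where it is left.
- bolt_tab (a point): Middle of the top of the bolt's upright dark steel thumb tab, 12 mm thick along y, 24 mm wide along x, standing 33 mm above the ledge (z = 88 mm in the box's frame, x = -105 mm, y = -66 mm plus the bolt's position). Push its -y face towards the box's +y. The tab stands clear of the shut lid's free edge by 7 mm.
- parts_tray: Open grey tray of accepted pump housings, 170 x 210 x 35 mm high, fixed, no lid. Origin: centre of its underside. Leave it.
- reject_a: Loose rejected housing lying in the rejects box: aluminium stepped disc, 42 mm diameter, 18 mm high, origin under its centre. Leave it.
- reject_b: A second rejected housing in the box, same shape and size. Leave it.
- caliper: Caliper lying on the bench in front of the box's ledge, 190 mm long (its y), up to 15 mm high; origin under the beam's middle. Leave it.
- plug_gauge: Steel plug gauge standing between box and tray, 26 mm diameter, 80 mm high; origin under its centre. Leave it.
- ring_gauge: Dark steel ring gauge lying in front of the tray, 60 mm diameter, 20 mm high; origin under its centre. Leave it.
- sample_housing: Sample pump housing standing in front of the tray, 56 mm diameter, 38 mm high; origin under its centre. Leave it.
- oil_jar: Amber jar at the right side of the bench, 60 mm diameter, 85 mm high; origin under its centre. Leave it.

How it is judged:
On the way, in this order (a step that is already met when the one before it is completed fails the run):
1. the lid is pushed shut while the bolt is still drawn back (value of joint box_lid below 0.04 rad and value of joint bolt below 0.022 m), for 0.2 s.
2. the bolt is pushed across with the lid shut (value of joint bolt above 0.038 m and value of joint box_lid below 0.04 rad), for 0.2 s.
At the end, for the whole second after the job is handed in: The lid is shut (within 0.04 rad), the bolt is across (at least 38 of its 45 mm) and at rest, and every loose part, gauge and jar is within 20 mm of where it began (all of step 2 and velocity of joint bolt below 0.01 m/s and distance of each of reject_a, reject_b, caliper, plug_gauge, ring_gauge, sample_housing, oil_jar from where it was at the start of the episode below 0.02 m); the robot touches nothing.
It fails at once if a bystander is picked up, carried or knocked more than 20 mm (not (distance of reject_a from where it was at the start of the episode below 0.02 m) or not (distance of reject_b from where it was at the start of the episode below 0.02 m) or not (distance of caliper from where it was at the start of the episode below 0.02 m) or not (distance of plug_gauge from where it was at the start of the episode below 0.02 m) or not (distance of ring_gauge from where it was at the start of the episode below 0.02 m) or not (distance of sample_housing from where it was at the start of the episode below 0.02 m) or not (distance of oil_jar from where it was at the start of the episode below 0.02 m)).
It fails at once if the bolt is pushed across while the lid is open (value of joint bolt above 0.025 m and value of joint box_lid above 0.08 rad).
It also fails if it takes over 45 s, if anything falls off the work surface, if the arm or the gripper's body presses on something with over 40 N, if the wrist force passes 120 N, or if a joint passes its speed limit or range.

## Working session

There is one attempt and no reset: what is moved stays moved. The work goes in short steps, Python scripts to look and compute and a tool call to move; the robot and the scene stay as the last step left them, time stands still between calls to the robot, and variables do not carry over. Pictures are saved under pics/ and viewed, at most 10 in all, crops included, and the job is handed in when it is done.

Besides the shell and the picture viewer there is one more tool, called after ">>>" as name([rows], argument=value, ...), one row to a line, values as JSON. arm_command: Moves the arm, as the interface text tells. Its arguments: {"type":"object","properties":{"series":{"type":"array"},"hand":{"type":"number"},"squeeze":{"type":"number"}},"required":["series"]}

```bash
mkdir -p pics
cat > m.py <<'E'
from cell import *
import cv2, numpy as np
np.set_printoptions(precision=4,suppress=True)
E
python3 - <<'E'
from m import *
s=observe(); print(s['time'],s['tool_pos'],s['tool_rot'],s['opening'],s.keys())
for c in ("scene","side"):
    p=read_camera(c); cv2.imwrite(f"pics/{c}0.png",p['pixels'])
    for q in ("rejects_box","box_hinge","bolt_keeper","lid_edge","bolt_tab","caliper","plug_gauge","oil_jar","parts_tray","reject_a"):
        for d in mark_of(p,q)[:2]: print(c,q,round(d['confidence'],2),np.array(d['point']))
E
```

```text
0.0 [ 0.1575 -0.5005  0.2916] [-3.1401 -0.0002  0.3048] 0.0917973607678186 dict_keys(['time', 'qpos', 'qvel', 'joint_efforts', 'tool_pos', 'tool_rot', 'contact_force', 'torque', 'grip_force', 'opening'])
scene rejects_box 0.64 [ 0.5692  0.1708 -0.0007]
scene box_hinge 0.64 [0.6451 0.1746 0.0674]
scene bolt_keeper 0.82 [0.4586 0.2067 0.0682]
scene lid_edge 0.87 [0.5759 0.1724 0.2179]
scene bolt_tab 0.45 [0.5991 0.1236 0.0059]
scene bolt_tab 0.44 [0.4671 0.1001 0.0883]
scene caliper 0.68 [0.3824 0.1421 0.001 ]
scene plug_gauge 0.71 [ 0.544   0.0032 -0.0017]
scene oil_jar 0.77 [ 0.6663 -0.4379 -0.001 ]
scene parts_tray 0.59 [ 0.5668 -0.1894 -0.0002]
scene reject_a 0.44 [0.6007 0.1258 0.0061]
side rejects_box 0.77 [ 0.5689  0.1683 -0.0015]
side box_hinge 0.96 [0.6462 0.1734 0.0666]
side bolt_keeper 0.73 [0.4586 0.2011 0.0693]
side lid_edge 0.93 [0.5739 0.1684 0.2167]
side bolt_tab 0.75 [0.6026 0.1184 0.0041]
side bolt_tab 0.67 [0.4653 0.1036 0.0879]
side caliper 0.91 [ 0.3836  0.1456 -0.0024]
side caliper 0.3 [0.5899 0.2352 0.0037]
side plug_gauge 0.73 [0.5454 0.0052 0.002 ]
side plug_gauge 0.39 [ 0.4216 -0.1476  0.0003]
side oil_jar 0.87 [ 0.6634 -0.4298 -0.001 ]
side parts_tray 0.79 [ 0.5657 -0.1976 -0.0036]
side reject_a 0.75 [0.6051 0.1152 0.0049]
side reject_a 0.72 [0.5887 0.2346 0.0044]
```

View pics/scene0.png

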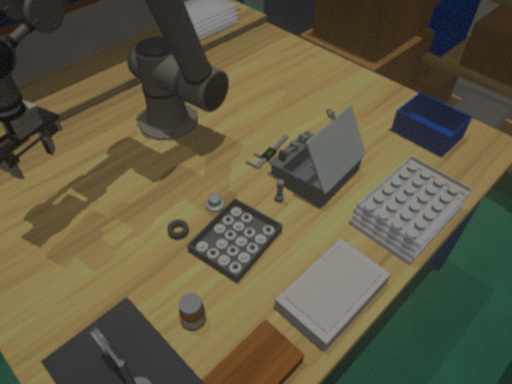

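View pics/side0.png

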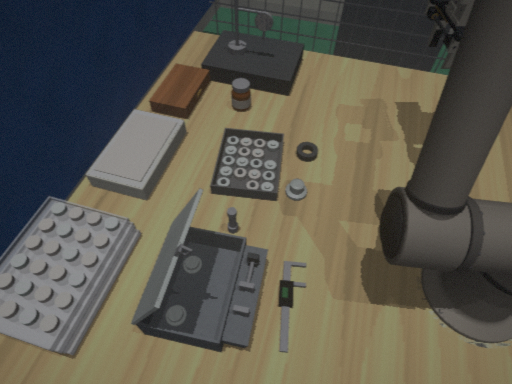

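The scene view shows the box with its lid open at about (335,150), the bolt ledge at its near side (285,150), the plug gauge at (280,190) and the tray at (235,238). The side view shows the ledge at (245,295), the lid's free edge from (198,195) to (140,318), and the tab near (262,258). Next I fit the box pose.

```bash
cat >> m.py <<'E'
L={'rejects_box':(0,0),'box_hinge':(.08,0),'bolt_keeper':(-.105,.045)}
def Rz(a): return np.array([[np.cos(a),-np.sin(a)],[np.sin(a),np.cos(a)]])
E
python3 - <<'E'
from m import *
import cell
from scipy.optimize import least_squares
print(getattr(cell,'finger_overhang',None),[n for n in dir(cell) if n[0]!='_'][:40])
obs=[];tab=[];edge=[]
for i in range(4):
  for c in ("scene","side"):
    p=read_camera(c)
    for q in L:
        d=mark_of(p,q)
        if d: obs.append((q,L[q],d[0]['point'][:2]))
    d=mark_of(p,'lid_edge')
    if d: edge.append(d[0]['point'])
    tab+=[x['point'] for x in mark_of(p,'bolt_tab') if x['point'][2]>.07]
l=np.array([o[1] for o in obs]);w=np.array([o[2] for o in obs])
E=np.median(edge,0);T=np.median(tab,0)
def res(v):
    r=(l@Rz(v[2]).T+v[:2]-w).ravel()
    e=Rz(v[2]).T@(E[:2]-v[:2])
    t=Rz(v[2]).T@(T[:2]-v[:2])
    return np.r_[r,6*(e[1]),6*(t[0]+.105)]
s=least_squares(res,[.569,.17,.07],loss='soft_l1',f_scale=.004);v=s.x
print(v,res(v)[-2:]/6,abs(res(v)).mean())
print('E',E,Rz(v[2]).T@(E[:2]-v[:2]),'T',T,Rz(v[2]).T@(T[:2]-v[:2]))
g=lambda t:np.array([.08-.166*np.cos(t)+.008*np.sin(t),.07+.166*np.sin(t)+.008*np.cos(t)])-[(Rz(v[2]).T@(E[:2]-v[:2]))[0],E[2]]
print('theta',least_squares(lambda t:g(t[0]),[1.1]).x)
E
```

```text
0.0655 ['IKError', 'boxes_of', 'finger_overhang', 'hand_in', 'mark_of', 'observe', 'read_camera', 'trace']
[0.5662 0.1689 0.0708] [ 0.0005 -0.0006] 0.0017245681059557907
E [0.5752 0.17   0.2176] [0.0091 0.0005] T [0.4653 0.0988 0.0897] [-0.1056 -0.0628]
theta [1.0748]
```

```bash
cat >> m.py <<'E'
from scipy.spatial.transform import Rotation as R
B=np.array([.5662,.1689]);PSI=.0708
def rows(pts,yaw=PSI):
    "pts: fingertip-centre points in the box frame -> rows in tool axes (mm, deg)"
    s=observe();R0=R.from_euler('xyz',s['tool_rot']);p0=np.array(s['tool_pos'])
    rv=(R0.inv()*R.from_euler('xyz',[np.pi,0,yaw])).as_rotvec(degrees=True)
    print('t',s['time'],p0,s['tool_rot'],'turn',rv,'F',s['contact_force'],s['opening'])
    for p in pts:
        w=np.r_[Rz(PSI)@p[:2]+B,p[2]+finger_overhang]
        print(p,R0.inv().apply(w-p0)*1000)
def lid(r,t,gx=.0095,d=0):
    "tip centre with its lower -x corner on the outer face at radius r, lid angle t, d into the face"
    n=np.array([np.sin(t),np.cos(t)]);q=np.array([.08-r*np.cos(t),.07+r*np.sin(t)])+(.008-d)*n
    return np.array([q[0]+gx,0,q[1]])
E
python3 - <<'E'
from m import *
rows([np.array([.045,0,.335]),np.array([.045,0,.206])])
E
```

```text
t 3.5 [ 0.1576 -0.5008  0.2922] [3.1415 0.     0.3048] turn [ 0.004   0.0004 13.407 ] F [ 0.0369 -0.5858  0.1037] 0.0916651480628705
[0.045 0.    0.335] [ 634.5221 -505.7569 -108.3024]
[0.045 0.    0.206] [ 634.5241 -505.7657   20.6976]
```

>>> arm_command([
  {"x": 0,"y": 0,"z": -50},
  {"x": 0,"y": 0,"z": -108},
  {"x": 40,"y": -30,"z": -108,"rz": 4},
  {"x": 80,"y": -62,"z": -108,"rz": 8},
  {"x": 635,"y": -506,"z": -108,"rz": 13.4},
  {"x": 635,"y": -506,"z": -108,"rz": 13.4},
  {"x": 635,"y": -506,"z": -108,"rz": 13.4},
  {"x": 635,"y": -506,"z": -108,"rz": 13.4},
  {"x": 635,"y": -506,"z": -108,"rz": 13.4},
  {"x": 635,"y": -506,"z": -108,"rz": 13.4},
  {"x": 635,"y": -506,"z": -108,"rz": 13.4},
  {"x": 635,"y": -506,"z": -108,"rz": 13.4},
  {"x": 635,"y": -506,"z": -108,"rz": 13.4},
  {"x": 635,"y": -506,"z": -108,"rz": 13.4},
  {"x": 635,"y": -506,"z": -108,"rz": 13.4},
  {"x": 635,"y": -506,"z": -108,"rz": 13.4},
  {"x": 635,"y": -506,"z": -108,"rz": 13.4},
  {"x": 635,"y": -506,"z": -108,"rz": 13.4},
  {"x": 635,"y": -506,"z": -108,"rz": 13.4},
  {"x": 635,"y": -506,"z": -108,"rz": 13.4},
], hand=0, squeeze=5)

```text
invalid input
```

Run:
```python
from m import *
P=[np.array([.045,0,.335]),np.array([.045,0,.206])]+[lid(.150,t,d=.002) for t in (1.075,.9,.75,.6,.45,.3,.15,0)]
rows(P)
p=read_camera('scene');cv2.imwrite('pics/b.png',cv2.resize(p['pixels'][60:260,180:440],None,fx=3,fy=3))
```

```text
t 3.5 [ 0.1576 -0.5008  0.2922] [3.1415 0.     0.3048] turn [ 0.004   0.0004 13.407 ] F [ 0.0369 -0.5858  0.1037] 0.0916651480628705
[0.045 0.    0.335] [ 634.5221 -505.7569 -108.3024]
[0.045 0.    0.206] [ 634.5241 -505.7657   20.6976]
[0.0234 0.     0.2048] [ 613.53   -510.77     21.9047]
[0.001  0.     0.1912] [ 591.683  -515.9785   35.4689]
[-0.0162  0.      0.1766] [ 575.0279 -519.9495   50.0616]
[-0.0309  0.      0.1596] [ 560.6811 -523.3704   67.0492]
[-0.043   0.      0.1406] [ 548.9648 -526.1645   86.05  ]
[-0.052   0.      0.1201] [ 540.1422 -528.2689  106.6375]
[-0.0579  0.      0.0983] [ 534.4115 -529.6365  128.3492]
[-0.0605  0.      0.076 ] [ 531.9012 -530.2365  150.6975]
```

View pics/b.png

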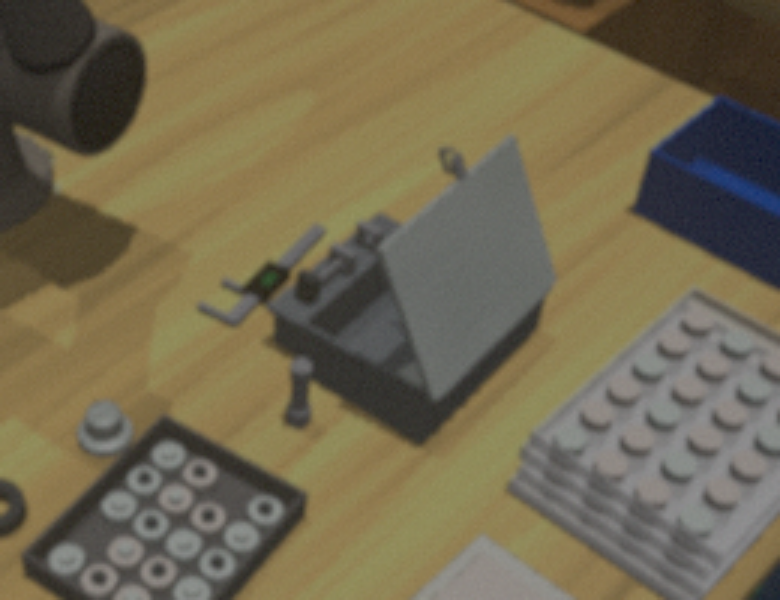

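The arm hasn't moved because the call was refused. The picture shows the lid open, with the tab at crop (308,285). I'll retry with a simpler call.

>>> arm_command([
  {"x": 0,"y": 0,"z": -50,"rx": 0,"ry": 0,"rz": 0},
  {"x": 0,"y": 0,"z": -108,"rx": 0,"ry": 0,"rz": 0},
], hand=0)

```text
time: 3.75
tool_pos: [0.1575, -0.5002, 0.3924]
tool_rot: [-3.138, -0.001, 0.305]
contact_force: [-0.3, -1.1, 0.5]
opening: 0.0801
grip_force: 0.0
```

>>> arm_command([
  {"x": 40,"y": -32,"z": -8,"rx": 0,"ry": 0,"rz": 4},
  {"x": 80,"y": -64,"z": -8,"rx": 0,"ry": 0,"rz": 8},
  {"x": 635,"y": -506,"z": -8,"rx": 0,"ry": 0,"rz": 13.4},
  {"x": 635,"y": -506,"z": -8,"rx": 0,"ry": 0,"rz": 13.4},
  {"x": 635,"y": -506,"z": -8,"rx": 0,"ry": 0,"rz": 13.4},
  {"x": 635,"y": -506,"z": -8,"rx": 0,"ry": 0,"rz": 13.4},
  {"x": 635,"y": -506,"z": -8,"rx": 0,"ry": 0,"rz": 13.4},
  {"x": 635,"y": -506,"z": -8,"rx": 0,"ry": 0,"rz": 13.4},
  {"x": 635,"y": -506,"z": -8,"rx": 0,"ry": 0,"rz": 13.4},
  {"x": 635,"y": -506,"z": -8,"rx": 0,"ry": 0,"rz": 13.4},
  {"x": 635,"y": -506,"z": -8,"rx": 0,"ry": 0,"rz": 13.4},
  {"x": 635,"y": -506,"z": -8,"rx": 0,"ry": 0,"rz": 13.4},
  {"x": 635,"y": -506,"z": -8,"rx": 0,"ry": 0,"rz": 13.4},
  {"x": 635,"y": -506,"z": -8,"rx": 0,"ry": 0,"rz": 13.4},
  {"x": 635,"y": -506,"z": -8,"rx": 0,"ry": 0,"rz": 13.4},
  {"x": 635,"y": -506,"z": -8,"rx": 0,"ry": 0,"rz": 13.4},
  {"x": 635,"y": -506,"z": -8,"rx": 0,"ry": 0,"rz": 13.4},
  {"x": 635,"y": -506,"z": -8,"rx": 0,"ry": 0,"rz": 13.4},
])

```text
time: 5.55
tool_pos: [0.612, 0.1744, 0.3986]
tool_rot: [3.142, 0.002, 0.074]
contact_force: [-0.6, 0.0, 0.5]
opening: 0.0007
grip_force: 0.0
```

Run:
```python
from m import *
P=[np.array([.045,0,.335]),np.array([.045,0,.206])]+[lid(.150,t,d=.002) for t in (1.075,.9,.75,.6,.45,.3,.15,0)]
rows(P)
```

```text
t 5.55 [0.612  0.1744 0.3986] [3.1415 0.0018 0.0738] turn [0.0044 0.1046 0.1721] F [-0.5672  0.0011  0.5392] 0.0006524640503248918
[0.045 0.    0.335] [-1.1057  2.2879 -1.8893]
[0.045 0.    0.206] [ -0.8703   2.2783 127.1104]
[0.0234 0.     0.2048] [-22.4502   2.2134 128.3569]
[0.001  0.     0.1912] [-44.8846   2.1449 141.9621]
[-0.0162  0.      0.1766] [-61.9798   2.0924 156.5861]
[-0.0309  0.      0.1596] [-76.6977   2.0468 173.6005]
[-0.043   0.      0.1406] [-88.7077   2.0092 192.6233]
[-0.052   0.      0.1201] [-97.7402   1.9804 213.2273]
[-0.0579  0.      0.0983] [-103.5922    1.9611  234.9497]
[-0.0605  0.      0.076 ] [-106.1324    1.9517  257.3027]
```

>>> arm_command([
  {"x": -1,"y": 2,"z": 45},
  {"x": -1,"y": 2,"z": 90},
  {"x": -1,"y": 2,"z": 127},
  {"x": -1,"y": 2,"z": 127},
  {"x": -12,"y": 2,"z": 128},
  {"x": -22,"y": 2,"z": 128},
  {"x": -34,"y": 2,"z": 135},
  {"x": -45,"y": 2,"z": 142},
  {"x": -54,"y": 2,"z": 149},
  {"x": -62,"y": 2,"z": 157},
  {"x": -62,"y": 2,"z": 157},
])

```text
invalid input
```

Run:
```python
from m import *
p=read_camera('side')
for d in mark_of(p,'lid_edge'): print(d)
p['pixels'];cv2.imwrite('pics/c.png',cv2.resize(p['pixels'][140:380,80:340],None,fx=2.4,fy=2.4))
rows([lid(.150,t,d=.003) for t in (.75,.6,.45,.3,.15,0)])
```

```text
{'point': [0.5755, 0.1715, 0.2163], 'confidence': 0.96}
t 5.65 [0.6112 0.1721 0.3999] [3.141  0.0008 0.0711] turn [0.0334 0.0443 0.0163] F [ 0.1924 -1.1446 -0.567 ] 0.00021295269678641416
[-0.0168  0.      0.1759] [-61.8637  -0.1071 158.5157]
[-0.0315  0.      0.1588] [-76.4825  -0.1212 175.6082]
[-0.0434  0.      0.1397] [-88.3828  -0.1357 194.6934]
[-0.0523  0.      0.1191] [-97.2975  -0.1503 215.3426]
[-0.0581  0.      0.0974] [-103.0263   -0.1646  237.0922]
[-0.0605  0.      0.075 ] [-105.4405   -0.1783  259.4537]
```

View pics/c.png

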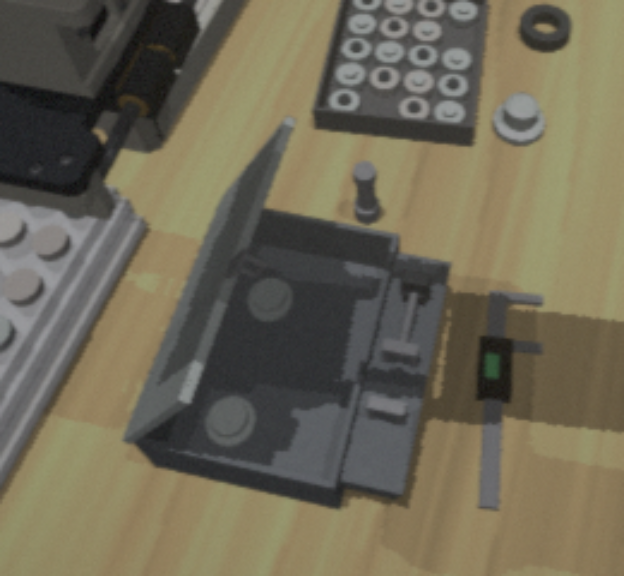

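The lid is unmoved: its free edge runs from crop (290,122) to (190,385), and the gripper hovers behind it at upper left. Every row needs all six keys.

>>> arm_command([
  {"x": 0,"y": 0,"z": 45,"rx": 0,"ry": 0,"rz": 0},
  {"x": 0,"y": 0,"z": 90,"rx": 0,"ry": 0,"rz": 0},
  {"x": 0,"y": 0,"z": 128,"rx": 0,"ry": 0,"rz": 0},
  {"x": 0,"y": 0,"z": 128,"rx": 0,"ry": 0,"rz": 0},
  {"x": -11,"y": 0,"z": 129,"rx": 0,"ry": 0,"rz": 0},
  {"x": -22,"y": 0,"z": 130,"rx": 0,"ry": 0,"rz": 0},
  {"x": -34,"y": 0,"z": 136,"rx": 0,"ry": 0,"rz": 0},
  {"x": -45,"y": 0,"z": 144,"rx": 0,"ry": 0,"rz": 0},
  {"x": -54,"y": 0,"z": 151,"rx": 0,"ry": 0,"rz": 0},
  {"x": -62,"y": 0,"z": 158,"rx": 0,"ry": 0,"rz": 0},
  {"x": -62,"y": 0,"z": 158,"rx": 0,"ry": 0,"rz": 0},
])

```text
time: 6.75
tool_pos: [0.5496, 0.1672, 0.2448]
tool_rot: [3.141, -0.003, 0.07]
contact_force: [0.1, -0.3, 0.3]
opening: 0.0006
grip_force: 0.0
```

Run:
```python
from m import *
p=read_camera('side')
for d in mark_of(p,'lid_edge'): print(d)
cv2.imwrite('pics/d.png',cv2.resize(p['pixels'][140:380,80:340],None,fx=2.4,fy=2.4))
rows([lid(.150,t,d=.003) for t in (.75,.6,.45,.3,.15,0)])
```

```text
{'point': [0.5301, 0.1632, 0.1841], 'confidence': 0.65}
t 6.85 [0.5504 0.1676 0.2445] [-3.1414 -0.0032  0.07  ] turn [-0.0133 -0.186  -0.043 ] F [-0.2114  0.6078 -0.0901] 0.0002793639293827691
[-0.0168  0.      0.1759] [-0.9882 -0.2061  3.0891]
[-0.0315  0.      0.1588] [-15.6756  -0.1911  20.1227]
[-0.0434  0.      0.1397] [-27.6525  -0.1778  39.1599]
[-0.0523  0.      0.1191] [-36.6501  -0.1663  59.7732]
[-0.0581  0.      0.0974] [-42.4662  -0.1569  81.4995]
[-0.0605  0.      0.075 ] [-44.9703  -0.1499 103.8511]
```

View pics/d.png

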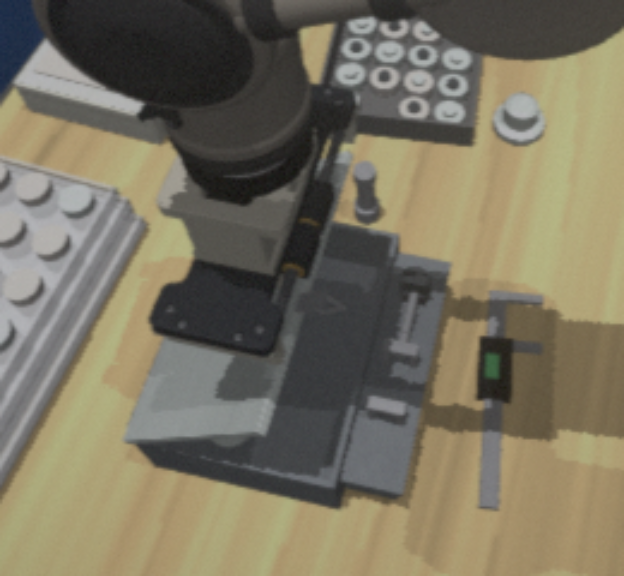

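The lid now follows the fingers. It has come down to about 0.7 rad, with its free edge at crop (270,400). I'll carry on along the arc.

>>> arm_command([
  {"x": -8,"y": 0,"z": 11,"rx": 0,"ry": 0,"rz": 0},
  {"x": -16,"y": 0,"z": 20,"rx": 0,"ry": 0,"rz": 0},
  {"x": -22,"y": 0,"z": 30,"rx": 0,"ry": 0,"rz": 0},
  {"x": -28,"y": 0,"z": 39,"rx": 0,"ry": 0,"rz": 0},
  {"x": -33,"y": 0,"z": 50,"rx": 0,"ry": 0,"rz": 0},
  {"x": -37,"y": 0,"z": 60,"rx": 0,"ry": 0,"rz": 0},
  {"x": -40,"y": 0,"z": 71,"rx": 0,"ry": 0,"rz": 0},
  {"x": -42,"y": 0,"z": 81,"rx": 0,"ry": 0,"rz": 0},
  {"x": -44,"y": 0,"z": 90,"rx": 0,"ry": 0,"rz": 0},
  {"x": -45,"y": 0,"z": 97,"rx": 0,"ry": 0,"rz": 0},
  {"x": -45,"y": 0,"z": 99,"rx": 0,"ry": 0,"rz": 0},
  {"x": -45,"y": 0,"z": 101,"rx": 0,"ry": 0,"rz": 0},
  {"x": -45,"y": 0,"z": 101,"rx": 0,"ry": 0,"rz": 0},
])

```text
time: 8.15
tool_pos: [0.5045, 0.1649, 0.1435]
tool_rot: [3.141, -0.001, 0.071]
contact_force: [-8.2, -1.8, 24.3]
opening: 0.0007
grip_force: 12.1
```

Run:
```python
from m import *
p=read_camera('side')
for d in mark_of(p,'lid_edge'): print(d)
for d in mark_of(p,'bolt_tab'): print(d, Rz(PSI).T@(np.array(d['point'][:2])-B))
cv2.imwrite('pics/e.png',cv2.resize(p['pixels'][140:380,80:340],None,fx=2.4,fy=2.4))
rows([np.array(a) for a in ((-.06,0,.14),(-.105,-.110,.14),(-.105,-.11,.065),(-.105,-.088,.065),(-.105,-.066,.065),(-.105,-.046,.065))])
```

```text
{'point': [0.4823, 0.1624, 0.0758], 'confidence': 0.95}
{'point': [0.4682, 0.1006, 0.089], 'confidence': 0.6} [-0.1026 -0.0612]
t 8.3 [0.5044 0.1648 0.1435] [ 3.1414 -0.0006  0.0712] turn [ 0.0086 -0.0332  0.023 ] F [-8.8885 -0.935  23.5368] 0.0003881700443243213
[-0.06  0.    0.14] [  1.9338   0.3383 -62.0196]
[-0.105 -0.11   0.14 ] [-43.1103 110.3202 -62.0291]
[-0.105 -0.11   0.065] [-43.1537 110.3089  12.9709]
[-0.105 -0.088  0.065] [-43.1449  88.3089  12.9676]
[-0.105 -0.066  0.065] [-43.136   66.3089  12.9643]
[-0.105 -0.046  0.065] [-43.128   46.3089  12.9613]
```

View pics/e.png

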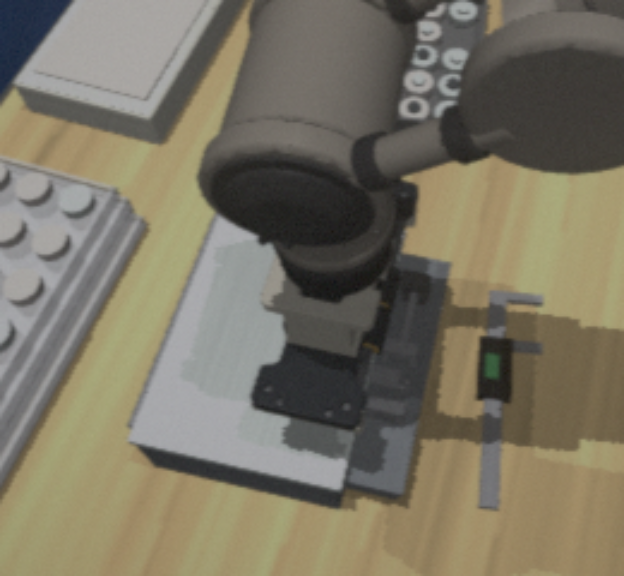

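The lid lies flat on the box, its edge at crop (345,480). The tab is still drawn back, with its top near (405,290). I'll lift, go over to the tab's -y side, and come down.

>>> arm_command([
  {"x": 1,"y": 0,"z": -35,"rx": 0,"ry": 0,"rz": 0},
  {"x": 1,"y": 0,"z": -62,"rx": 0,"ry": 0,"rz": 0},
  {"x": -15,"y": 40,"z": -62,"rx": 0,"ry": 0,"rz": 0},
  {"x": -30,"y": 75,"z": -62,"rx": 0,"ry": 0,"rz": 0},
  {"x": -43,"y": 110,"z": -62,"rx": 0,"ry": 0,"rz": 0},
  {"x": -43,"y": 110,"z": -62,"rx": 0,"ry": 0,"rz": 0},
  {"x": -43,"y": 110,"z": -30,"rx": 0,"ry": 0,"rz": 0},
  {"x": -43,"y": 110,"z": 0,"rx": 0,"ry": 0,"rz": 0},
  {"x": -43,"y": 110,"z": 11,"rx": 0,"ry": 0,"rz": 0},
  {"x": -43,"y": 110,"z": 11,"rx": 0,"ry": 0,"rz": 0},
])

```text
time: 9.3
tool_pos: [0.4689, 0.0525, 0.1288]
tool_rot: [-3.141, 0.004, 0.071]
contact_force: [-0.5, 0.4, 0.5]
opening: 0.0005
grip_force: 0.0
```

Run:
```python
from m import *
p=read_camera('side')
for d in mark_of(p,'lid_edge'): print(d)
for d in mark_of(p,'bolt_tab'): print(d, Rz(PSI).T@(np.array(d['point'][:2])-B))
cv2.imwrite('pics/f.png',cv2.resize(p['pixels'][200:360,140:340],None,fx=3.5,fy=3.5))
rows([np.array(a) for a in ((-.105,-.11,.065),(-.105,-.088,.065),(-.105,-.066,.065),(-.105,-.046,.065))])
```

```text
{'point': [0.4845, 0.1615, 0.0788], 'confidence': 0.76}
{'point': [0.6633, -0.4302, -0.0026], 'confidence': 0.74}
{'point': [0.3816, 0.1481, -0.0021], 'confidence': 0.73} [-0.1856 -0.0077]
t 9.45 [0.4704 0.0523 0.1312] [ 3.1413 -0.0018  0.0714] turn [ 0.0153 -0.1045  0.0317] F [-1.0536  0.3045 -0.1144] 0.00020968278414987748
[-0.105 -0.11   0.065] [-1.2151  0.4713  0.6881]
[-0.105 -0.088  0.065] [ -1.2029 -21.5287   0.6823]
[-0.105 -0.066  0.065] [ -1.1907 -43.5287   0.6764]
[-0.105 -0.046  0.065] [ -1.1796 -63.5287   0.6711]
```

View pics/f.png

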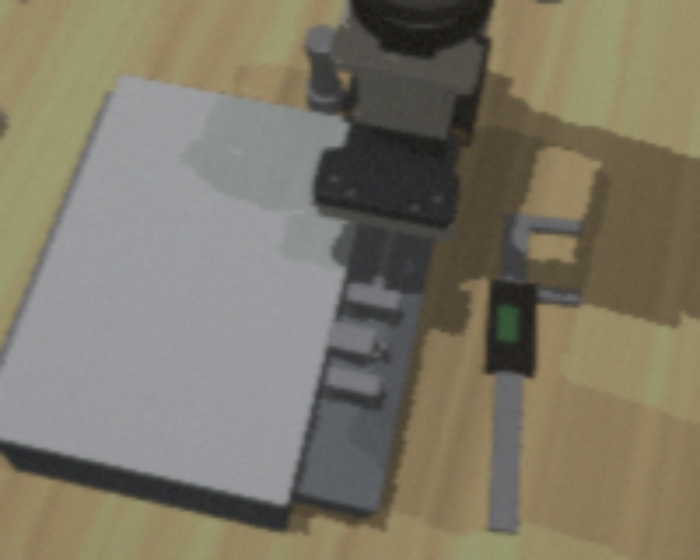

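The lid is shut and stayed down. The gripper is at the ledge's -y end, at crop (390,180), and the bridges show at (372,300), (355,340) and (355,385). I'll push the bolt.

>>> arm_command([
  {"x": -1,"y": -10,"z": 0,"rx": 0,"ry": 0,"rz": 0},
  {"x": -1,"y": -18,"z": 0,"rx": 0,"ry": 0,"rz": 0},
  {"x": -1,"y": -26,"z": 0,"rx": 0,"ry": 0,"rz": 0},
  {"x": -1,"y": -34,"z": 0,"rx": 0,"ry": 0,"rz": 0},
  {"x": -1,"y": -42,"z": 0,"rx": 0,"ry": 0,"rz": 0},
  {"x": -1,"y": -50,"z": 0,"rx": 0,"ry": 0,"rz": 0},
  {"x": -1,"y": -56,"z": 0,"rx": 0,"ry": 0,"rz": 0},
  {"x": -1,"y": -60,"z": 0,"rx": 0,"ry": 0,"rz": 0},
  {"x": -1,"y": -60,"z": 0,"rx": 0,"ry": 0,"rz": 0},
])

```text
time: 10.35
tool_pos: [0.4642, 0.1125, 0.1301]
tool_rot: [-3.141, 0.0, 0.071]
contact_force: [-0.7, -0.1, -0.7]
opening: 0.0006
grip_force: 0.0
```

>>> arm_command([
  {"x": 0,"y": -2,"z": 0,"rx": 0,"ry": 0,"rz": 0},
  {"x": 0,"y": -4,"z": 0,"rx": 0,"ry": 0,"rz": 0},
  {"x": 0,"y": -4,"z": 0,"rx": 0,"ry": 0,"rz": 0},
])

```text
time: 10.65
tool_pos: [0.4639, 0.1158, 0.13]
tool_rot: [3.142, 0.001, 0.071]
contact_force: [1.0, -0.5, -0.2]
opening: 0.0003
grip_force: 0.4
```

Run:
```python
from m import *
p=read_camera('scene')
for d in mark_of(p,'bolt_tab'): print(d, Rz(PSI).T@(np.array(d['point'][:2])-B))
cv2.imwrite('pics/g.png',cv2.resize(p['pixels'][110:230,230:390],None,fx=4.5,fy=4.5))
rows([np.array((-.105,-.046,.065))])
```

```text
{'point': [0.5648, -0.192, 0.0028], 'confidence': 0.43} [-0.0269 -0.3599]
{'point': [0.4653, 0.1369, 0.0901], 'confidence': 0.35} [-0.1029 -0.0248]
t 10.75 [0.4639 0.1158 0.1301] [-3.1415  0.0004  0.0707] turn [-0.0047  0.0254 -0.0045] F [-0.241   0.7002 -0.2276] 0.00020196735084899105
[-0.105 -0.046  0.065] [ 0.7486  0.2915 -0.4452]
```

View pics/g.png

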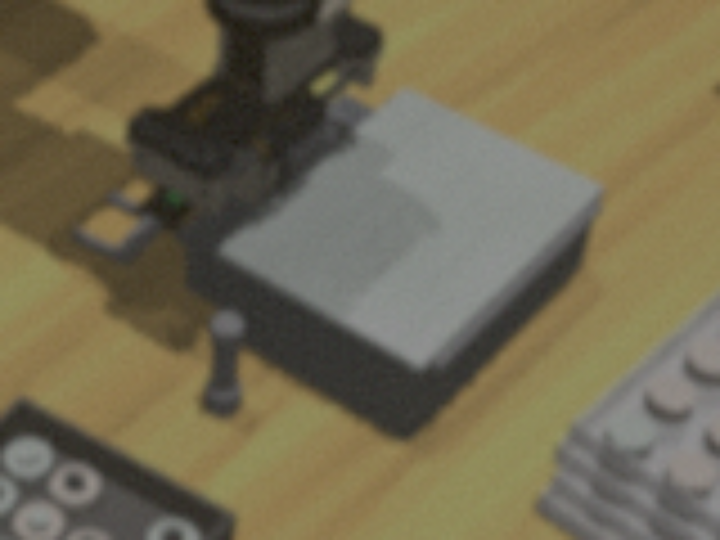

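The lid is shut and the fingers are on the ledge. The tab reads y≈-25 mm, so the bolt is at about 41 mm. I'll push on until it reaches the stop.

>>> arm_command([
  {"x": 0,"y": -2,"z": 0,"rx": 0,"ry": 0,"rz": 0},
  {"x": 0,"y": -4,"z": 0,"rx": 0,"ry": 0,"rz": 0},
  {"x": 0,"y": -4,"z": 0,"rx": 0,"ry": 0,"rz": 0},
])

```text
time: 11.05
tool_pos: [0.4638, 0.1173, 0.1301]
tool_rot: [3.137, 0.001, 0.072]
contact_force: [-0.6, -18.9, 1.2]
opening: 0.0006
grip_force: 9.2
```

The end stop is reached: 19 N with the finger at the expected position. I'll hold briefly, back off along -y, then lift clear.

>>> arm_command([
  {"x": 0,"y": 0,"z": 0,"rx": 0,"ry": 0,"rz": 0},
  {"x": 0,"y": 0,"z": 0,"rx": 0,"ry": 0,"rz": 0},
  {"x": 0,"y": 10,"z": 0,"rx": 0,"ry": 0,"rz": 0},
  {"x": 0,"y": 20,"z": 0,"rx": 0,"ry": 0,"rz": 0},
  {"x": 0,"y": 20,"z": -40,"rx": 0,"ry": 0,"rz": 0},
  {"x": 0,"y": 20,"z": -80,"rx": 0,"ry": 0,"rz": 0},
  {"x": 0,"y": 60,"z": -120,"rx": 0,"ry": 0,"rz": 0},
  {"x": 0,"y": 100,"z": -150,"rx": 0,"ry": 0,"rz": 0},
  {"x": 0,"y": 140,"z": -150,"rx": 0,"ry": 0,"rz": 0},
  {"x": 0,"y": 180,"z": -150,"rx": 0,"ry": 0,"rz": 0},
  {"x": 0,"y": 180,"z": -150,"rx": 0,"ry": 0,"rz": 0},
])

```text
time: 12.15
tool_pos: [0.4769, -0.0638, 0.2806]
tool_rot: [3.14, -0.001, 0.066]
contact_force: [-0.2, 0.8, -0.2]
opening: 0.0003
grip_force: 0.0
```

Run:
```python
from m import *
p=read_camera('side')
for q in ('bolt_tab','lid_edge','plug_gauge','caliper'):
  for d in mark_of(p,q)[:2]: print(q,d['confidence'],d['point'],Rz(PSI).T@(np.array(d['point'][:2])-B))
cv2.imwrite('pics/h.png',cv2.resize(p['pixels'][200:360,140:340],None,fx=3.5,fy=3.5))
print(observe()['contact_force'])
```

```text
bolt_tab 0.5 [0.4629, 0.1413, 0.0895] [-0.105  -0.0202]
bolt_tab 0.38 [0.6499, 0.1731, 0.0655] [ 0.0838 -0.0017]
lid_edge 0.57 [0.4788, 0.1625, 0.0755] [-0.0876 -0.0002]
caliper 0.92 [0.3795, 0.1468, -0.0039] [-0.1878 -0.0088]
[-0.0713  0.7412  0.9778]
```

View pics/h.png

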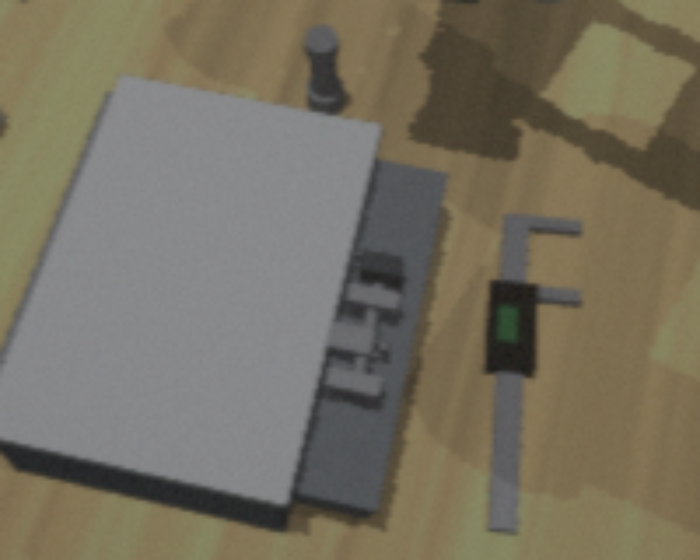

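The lid is flat shut, the dark tab at crop (382,268) sits right against the guide, and the bolt runs through the staple into the keeper at (355,380). The plug gauge and caliper have not moved.

```bash
python3 -c "
from cell import *
print(hand_in())"
```

```text
the job is handed in; nothing more can be done
None
```

The rejects box is closed: I pushed the lid fully shut, then slid the bolt to its end stop, and handed the job in at about 12 s; `hand_in()` gave no verdict. The final picture showed the plug gauge and caliper where they were; I didn't re-check the other loose parts.

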